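# Unlock the bench drill's control station and hold the key over

## Task

Release the drill's control station: press its three push buttons right down one at a time, first the round one, then the square one, then the long bar-shaped one, letting each spring back up. Then take the key from its wooden stand, work it past the sticky pins until its collar sits on the lock plate, turn it a quarter turn clockwise (seen from above) as far as it goes, and finish while still gripping it, holding it turned against the spring. Leave the other things on the bench where they are.

Things in the scene. Friction and masses are not known exactly. Their poses are not given: they have to be found in the camera images.
- station: grey and aluminium control box fixed to the bench, 100 mm (x) by 170 mm (y) by 55 mm high; origin at the centre of its underside, z up. Three push buttons stand in a row along its y (38 mm apart, at y -8, 30 and 68 mm, x 0, in any order) and the lock is at its -y end (right as seen from the robot)
- lock_face (a point): centre of the keyhole, on top of the square steel lock plate (46x46 mm, 60 mm above the bench); z up, x along the long side of the keyhole: a vertical slot 15.4 mm (x) by 6.4 mm (y), chamfered 1.5 mm, in the 5 mm plate and on down through the cylinder. Only a key that is home within about 3 mm can turn: its round neck then lies in the plate
- lock_pins (a point): point in the slot, 17 mm below lock_face, at the upper of two pairs of sticky sprung pins (9 mm apart) that press on the key's narrow edges: from about 15 mm of depth until the key is home with its collar on the plate, up to about 20 N of push is needed; it may stick on the way
- lock (a joint): turn of the lock cylinder, rad: 0 with its slot in line with the keyhole, growing clockwise seen from above, stop at 1.571 (a quarter turn). A spring (0.04 to 0.1 N m) always pulls it back to 0. About 0.1 rad of play between key and cylinder: the key itself turns about 1.67 rad to bring the cylinder to its stop
- key: loose steel key, 77 mm long, about 60 g, upright in the key stand, bow up; origin at the blade's tip (lowest point), z along the key towards the bow, x along the width. Blade 14 mm (x) by 5 mm (y), z 0 to 31 mm, lowest 9 mm tapering to 6x2.5 mm; round neck 5 mm thick, z 31 to 39; collar 15 mm across, z 39 to 43. A half turn about z makes no difference. Home: origin 39 mm below lock_face
- key_bow (a point): middle of the key's flat dark bow, the part to grip: 32 mm (key's x) by 9 mm (key's y), key z 43 to 77 mm; this point is at key z 60 mm
- key_stand: wooden block 50x60 mm, 45 mm high, fixed on a 62x72 mm foot, holding the key in a slot 30 mm deep (16x7 mm, long side along x), so that the key's tip is 15 mm above the bench; origin at the centre of its underside
- round_top (a point): centre of the top face of the dark push button with the round cap, 24 mm across; 75 mm above the bench when up, moves with the button; z up
- round_button (a joint): travel of the round button, m: 0 up, 0.006 right down, springs back by itself; starts to move at about 1.5 N, right down takes about 5 N
- square_top (a point): centre of the top face of the dark push button with the square cap, 22x22 mm; 75 mm above the bench when up, moves with the button; z up
- square_button (a joint): travel of the square button, m: 0 up, 0.006 right down, springs back by itself; starts to move at about 1.5 N, right down takes about 5 N
- bar_top (a point): centre of the top face of the dark push button with the long narrow bar cap, 12x36 mm, its length along the station's x; 75 mm above the bench when up, moves with the button; z up
- bar_button (a joint): travel of the bar button, m: 0 up, 0.006 right down, springs back by itself; starts to move at about 1.5 N, right down takes about 5 N
- bench_dog: bystander: short upright hardwood dog, 37x38 mm, 54 mm tall; origin at the centre of its underside
- screw_tin: bystander: open round tin of screws, 67 mm wide, 32 mm tall; origin at the centre of its underside
- sanding_block: bystander: red sanding block, 46x110x40 mm; origin at the centre of its underside
- wood_block: bystander: squat wood offcut, 55x60 mm, 40 mm tall; origin at the centre of its underside
- try_square: bystander: try square lying flat, 196x115x18 mm; origin at the centre of its underside
- offcut: bystander: small wood offcut lying flat, 40x85x22 mm; origin at the centre of its underside

How it is judged (in metres and radians):
On the way, in this order (a step that is already met when the one before it is completed fails the run):
1. the round button is pressed right down, the other two are up (value of joint round_button above 0.0045 m and value of joint each of square_button, bar_button below 0.002 m), for 0.05 s.
2. the square button is pressed right down, the other two are up (value of joint square_button above 0.0045 m and value of joint each of round_button, bar_button below 0.002 m), for 0.05 s.
3. the bar button is pressed right down, the other two are up (value of joint bar_button above 0.0045 m and value of joint each of round_button, square_button below 0.002 m), for 0.05 s.
4. the key is fully home in the lock, not yet turned, all buttons up (z of key in the frame of lock_face below -0.0365 m and horizontal distance between key and lock_face below 0.005 m and angle between key's own z axis and vertical below 0.12 rad and value of joint lock below 0.5 rad and value of joint each of round_button, square_button, bar_button below 0.002 m), for 0.1 s.
At the end, for the whole second after the job is handed in: the fingers grip the key, which is fully home (collar within 2.5 mm of the lock plate, within 5 mm of the keyhole's centre, upright within 0.12 rad), the lock cylinder is held turned clockwise by more than 1.35 rad (77 degrees), and all three buttons are up (less than 2 mm down) (value of joint lock above 1.35 rad and contact force between the fingers and key above 2 N and z of key in the frame of lock_face below -0.0365 m and horizontal distance between key and lock_face below 0.005 m and angle between key's own z axis and vertical below 0.12 rad and value of joint each of round_button, square_button, bar_button below 0.002 m); the arm keeps its last pose, push and grip.
It fails at once if two buttons are pressed at the same time (value of joint each of round_button, square_button above 0.003 m or value of joint each of round_button, bar_button above 0.003 m or value of joint each of square_button, bar_button above 0.003 m).
It fails at once if a bystander is moved by more than 25 mm or knocked over (distance of any of bench_dog, screw_tin, sanding_block, wood_block, try_square, offcut from where it was at the start of the episode above 0.025 m or angle between any of bench_dog, screw_tin, sanding_block, wood_block, try_square, offcut's own z axis and vertical above 0.5 rad).
It also fails if it takes over 67 s, if anything falls off the work surface, if the arm or the gripper's body presses on something with over 40 N, if the wrist force passes 120 N, or if a joint passes its speed limit or range.

## Robot

A 6-joint arm with a two-finger parallel gripper is mounted at the origin on a cart in front of the work surface, level with it; the furniture and walls round the work are solid. World frame = base frame: x ahead of the robot, y to its left, z up, the work surface at z = 0. Lengths are in mm, angles in rad, forces in N, time in s.
With the tool pointing down it reaches from about 275 to 725 mm from the base axis. Payload 5.6 kg.
Tool frame: the origin (TCP) lies at the very end of the fingers, on their centre line; the grasp point (between the pads) lies 19 mm behind it (hold_point_z is the distance from the TCP to the grasp point, in mm); z points along the fingers, y is the line along which they close (so a half turn about z gives the same grasp; the last joint's range is limited). The gripper opens to 85 mm and grips with 20 to 120 N. Pads are 22 mm wide; open, the fingers measure 114 mm over their backs; the gripper's body (76 mm by 85 mm) begins 54 mm behind the grasp point. The pads swing forward as they close: fully open they stand 13 mm farther back than shut.
Start: joints at [-1.063, 0.255, 0.108, 0, -1.424, -0.285], TCP at [121.549, -536.394, 209.983] pointing down, gripper open.
Joint ranges: [-2.95, 2.95], [-1.21, 1.97], [-1.09, 1.5], [-2.87, 1.71], [-2.94, -0.07], [-3.05, 3.05]. Speed limits (rad/s): [2.57, 2.57, 3.14, 3.14, 3.14, 3.14].

## Interface

Orientations are given as a rotation vector (axis times angle).
In Python, from bench import * gives the robot as it stands.
- The arm moves only by the tool jog_arm, never from a script. Its argument "series" is a list that holds one entry, the list of rows, each a list of 7 numbers: the turn, a rotation vector about the tool's x, y, z each as a share of pi rad, from -1 to 1, then the shift along the tool's x, y, z each as a share of 250 mm, from -1 to 1, then the opening, from -1 (shut) to 1 (fully open). In form: [[[ax, ay, az, dx, dy, dz, claw], ...]]. A call has 1 to 20 rows; each row is the pose to reach, as a shift and turn from the pose commanded when the call began, along the tool's axes at that moment, turning the shorter way round; what a row does not reach only later rows make up. A row lasts 1/10 s, in which the tool goes at most 50 mm and 8.59 degrees, less where a joint would pass 70% of its speed; a pose out of reach is approached as far as the arm can. A call with a number of a shift or a turn outside -1 to 1 is refused whole. A call with a gripper value outside its range is refused whole. The fingers move at their own pace and stop on an object; "squeeze" is the grip in N (left out, the last holds). Time passes only in rows, so rows that repeat a pose let the fingers close. It gives the time, the measured TCP pose, the force, the opening and the grip force at its end, in the units of the state.
- state(): the state, without advancing time (a new reading comes with each control period).
- capture(name): name is "side" or "top" or "wrist"; returns a dict with "pixels" (384x512x3 uint8, red, green, blue), "intrinsics" (3x3 intrinsics, pixels), "distortion" ([k1, k2, p1, p2, k3] as OpenCV has them; the pictures are not rectified), "R" (3x3) and "t" (3): a world point X has camera coordinates R X + t. Camera axes: x right, y down, z forward; pixel columns grow to the right and rows downward; lengths in mm; the calibration is good to about 2 mm. A picture is of the moment at which its call begins. There is no depth.
- hand_in(): hands the job in; it is judged then, once.
The state is a dict: "time_s": time; "qpos": joint angles; "joint_vel": joint speeds; "tau": joint torques, N m; "eef_pos": TCP position; "tcp_rot": TCP orientation; "force": force on the tool from outside, world axes, zero at the start; "wrist_torque": the same for the moment, N m; "finger_gap": opening from 0.0 (shut) to 1.0 (fully open); "gripper_force": force on a finger pad.
Only numpy, scipy, OpenCV 4.12 (cv2) and the standard library are available. Lean on these libraries where they do the work, as an engineer would, in place of code of your own. Each camera call takes 0.05 s, during which the arm holds its last target. There are 200 camera calls.

## Working session

There is one attempt and no reset: what is moved stays moved. The work goes in short steps, Python scripts to look and compute and a tool call to move; the robot and the scene stay as the last step left them, time stands still between calls to the robot, and variables do not carry over. Pictures are saved under pics/ and viewed, at most 10 in all, crops included, and the job is handed in when it is done.

Besides the shell and the picture viewer there is one more tool, called after ">>>" as name([rows], argument=value, ...), one row to a line, values as JSON. jog_arm: Moves the arm, as the interface text tells. Shift numbers are shares of 250 mm and turn numbers shares of pi rad, none past 1 either way. Its arguments: {"type":"object","properties":{"series":{"type":"array","items":{"type":"array","items":{"type":"array","items":{"type":"number","minimum":-1,"maximum":1}}}},"squeeze":{"type":"number"}},"required":["series"]}

```bash
mkdir -p pics; ls; cat > h.py <<'E'
from bench import *
import numpy as np, cv2, pickle
def snap(n,f):
    c=capture(n); pickle.dump(c,open(f'pics/{f}.pkl','wb'))
    cv2.imwrite(f'pics/{f}.png',c['pixels'][:,:,::-1]); return c
def load(f): return pickle.load(open(f'pics/{f}.pkl','rb'))
def ray(c,uv,z):
    p=cv2.undistortPoints(np.array([[uv]],float),np.array(c['intrinsics']),np.array(c['distortion']))[0,0]
    R=np.array(c['R']);t=np.array(c['t']).ravel(); C=-R.T@t; d=R.T@np.array([p[0],p[1],1]); return C+d*(z-C[2])/d[2]
def proj(c,X):
    r=cv2.Rodrigues(np.array(c['R']))[0]
    return cv2.projectPoints(np.array(X,float).reshape(-1,3),r,np.array(c['t'],float),np.array(c['intrinsics']),np.array(c['distortion']))[0][:,0]
E
python3 - <<'E'
from h import *
a=snap('top','top0'); b=snap('side','side0')
for c in(a,b): print(-np.array(c['R']).T@np.array(c['t']).ravel(), np.array(c['intrinsics'])[0,0])
print(state())
im=cv2.resize(a['pixels'],(800,600),interpolation=cv2.INTER_CUBIC)
cv2.imwrite('pics/top0b.png',im[:,:,::-1])
E
```

```text
pics
[ 356.23709371  333.44577407 1001.17957547] 395.9285617281724
[-103.80713938 1358.96650261  727.23887428] 458.1383948391582
{'time_s': 0.1, 'qpos': array([-1.06342211e+00,  2.55689854e-01,  1.07168558e-01, -3.90989931e-04,
       -1.42393248e+00, -2.84554348e-01]), 'joint_vel': array([ 0.00058737, -0.00116335,  0.00476758,  0.00071765,  0.00059035,
        0.0003749 ]), 'tau': array([-2.06143042e-03, -3.87600660e+01,  2.38476384e+01,  5.37800342e+00,
       -3.73119634e-03,  2.82001814e-06]), 'eef_pos': array([ 121.45257087, -535.93886247,  209.20367218]), 'tcp_rot': array([ 3.49159685e-01, -3.12184405e+00, -2.63613936e-03]), 'force': array([-0.4390739 , -0.03933175, -0.02752497]), 'wrist_torque': array([-0.00180366,  0.01254662,  0.00958922]), 'gripper_force': 0.0, 'finger_gap': 0.9953138028601155}
```

View pics/top0b.png

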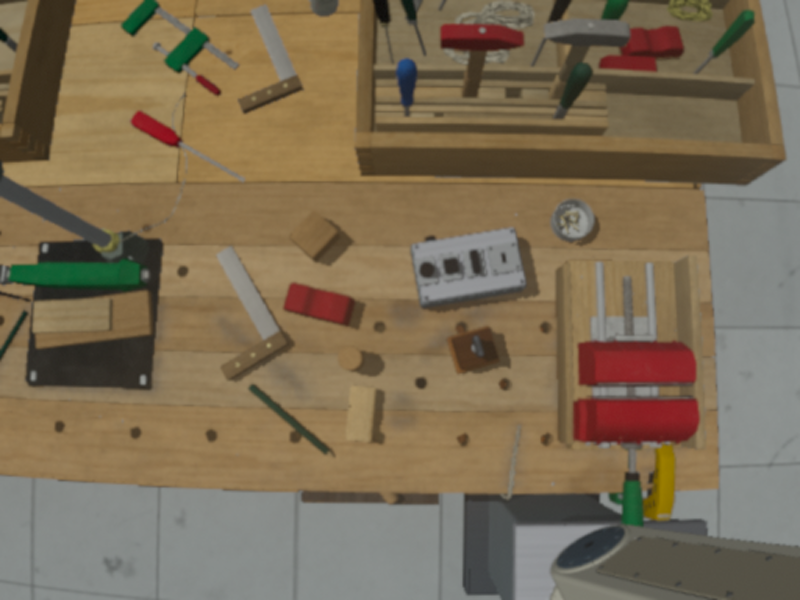

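View pics/side0.png

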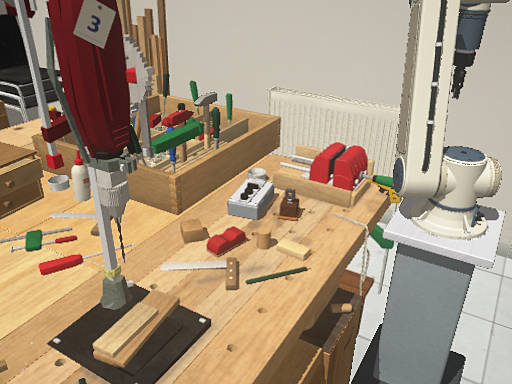

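The top view shows the station near (468,267) on the 800x600 picture. The round button is at (428,270), square at (452,266), bar at (477,262) and lock at (503,257), with the key stand at (475,350). I'll measure these and enlarge that area.

```bash
python3 - <<'E'
from h import *
a=load('top0'); s=1.5625
for n,uv,z in [('round',(428,270),75),('sq',(452,266),75),('bar',(477,262),75),('lock',(503,257),60),('stand',(475,350),45),('bow',(478,345),92),('dog',(350,358),54),('tin',(573,222),32),('sand',(320,304),40)]:
    print(n,ray(a,(uv[0]/s,uv[1]/s),z).round(1))
im=a['pixels'][135:255,250:350]
cv2.imwrite('pics/crop0.png',cv2.resize(im,None,fx=5,fy=5,interpolation=cv2.INTER_CUBIC)[:,:,::-1])
b=load('side0')
im=b['pixels'][160:235,215:315]
cv2.imwrite('pics/crop1.png',cv2.resize(im,None,fx=8,fy=8,interpolation=cv2.INTER_CUBIC)[:,:,::-1])
E
```

```text
round [543.4 304.1  75. ]
sq [550.  267.4  75. ]
bar [556.8 229.1  75. ]
lock [568.6 186.7  60. ]
stand [424.3 229.5  45. ]
bow [428.4 230.2  92. ]
dog [408.9 421.8  54. ]
tin [635.2  66.3  32. ]
sand [494.  472.7  40. ]
```

View pics/crop0.png

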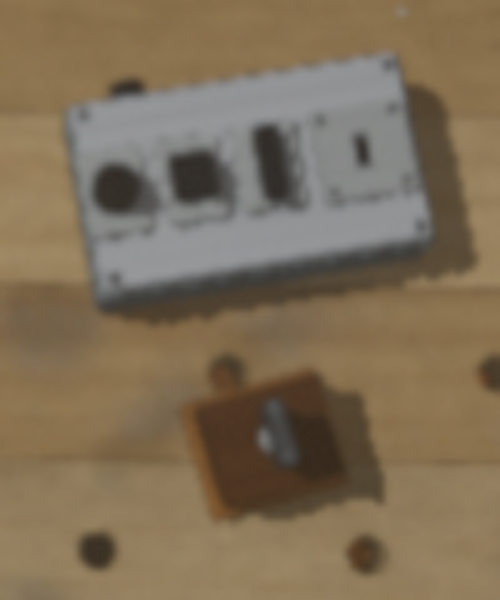

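View pics/crop1.png

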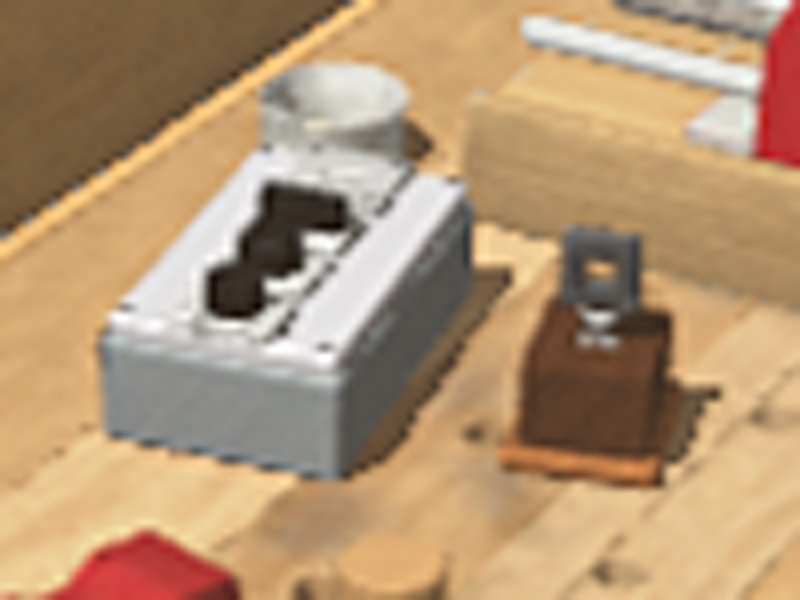

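```bash
python3 - <<'E'
from h import *
from scipy.optimize import least_squares
a=load('top0')
cv=lambda p:np.array([(250+(x+.5)/5-.5,135+(y+.5)/5-.5) for x,y in p])
def fit(pts,uv,x0):
    P=np.array(pts,float);uv=cv(uv)
    def T(q):
        c,s=np.cos(q[2]),np.sin(q[2]);return np.c_[q[0]+c*P[:,0]-s*P[:,1],q[1]+s*P[:,0]+c*P[:,1],P[:,2]]
    r=least_squares(lambda q:(proj(a,T(q))-uv).ravel(),x0,loss='soft_l1')
    print(r.x.round(3));print((proj(a,T(r.x))-uv).round(2).tolist());return r.x
s=fit([[0,68,75],[0,30,75],[0,-8,75],[50,85,55],[50,-85,55],[-50,-85,55],[-50,85,55]],[(117,188),(193,177),(272,163),(68,103),(397,55),(435,235),(98,302)],[560,240,.2])
k=fit([[25,30,45],[25,-30,45],[-25,-30,45],[-25,30,45],[16,0,92],[-16,0,92]],[(185,408),(315,372),(346,475),(222,517),(275,400),(290,468)],[424,229,.2])
c,n=np.cos(s[2]),np.sin(s[2])
for y in(68,30,-8): print(s[0]-n*y,s[1]+c*y)
L=ray(a,cv([(361,150)])[0],60); print('lock',L, 'in station', [c*(L[0]-s[0])+n*(L[1]-s[1]), -n*(L[0]-s[0])+c*(L[1]-s[1])])
from scipy.spatial.transform import Rotation as Ro
print(Ro.from_rotvec(state()['tcp_rot']).as_matrix().round(3))
E
```

```text
[5.56885e+02 2.40310e+02 1.82000e-01]
[[-0.39, 0.08], [0.08, -0.35], [-0.1, -0.17], [-1.21, 0.17], [0.71, -1.43], [1.21, 1.83], [-0.18, 0.13]]
[4.26823e+02 2.30755e+02 2.91000e-01]
[[2.05, 0.27], [-0.29, 0.67], [-0.49, -0.13], [0.53, -1.63], [-0.94, 0.22], [0.07, -0.03]]
544.5843145275022 307.188548360739
551.4583805606584 269.81546692273326
558.3324465938146 232.4423854847275
lock [568.25758377 187.02946721  60.        ] in station [np.float64(1.5463568648141806), np.float64(-54.45912477239716)]
[[-0.975 -0.221 -0.   ]
 [-0.221  0.975  0.002]
 [ 0.     0.002 -1.   ]]
```

>>> jog_arm([
  [[0,0,-0.5,-0.8,0.97,0,-1],[0,0,-0.5,-0.8,0.97,0,-1],[0,0,-0.5,-0.8,0.97,0,-1],[0,0,-0.5,-0.8,0.97,0,-1],[0,0,-0.5,-0.8,0.97,0,-1],[0,0,-0.5,-0.8,0.97,0,-1],[0,0,-0.5,-0.8,0.97,0,-1],[0,0,-0.5,-0.8,0.97,0,-1],[0,0,-0.5,-0.8,0.97,0,-1],[0,0,-0.5,-0.8,0.97,0,-1],[0,0,-0.5,-0.8,0.97,0,-1],[0,0,-0.5,-0.8,0.97,0,-1]],
])

```text
time_s: 1.3
eef_pos: [262.8, -255.5, 209.7]
tcp_rot: [-2.455, 1.96, 0.001]
force: [0.1, -0.3, -0.7]
finger_gap: 0.002
gripper_force: 0.0
```

```bash
cat >> h.py <<'E'
from scipy.spatial.transform import Rotation as Ro
def go(X,yaw):
    "numbers from the present pose to TCP X, tool down, tool y along station-like yaw"
    s=state();R=Ro.from_rotvec(s['tcp_rot']);T=Ro.from_matrix([[np.cos(yaw),np.sin(yaw),0],[np.sin(yaw),-np.cos(yaw),0],[0,0,-1]])
    d=R.inv().apply(np.array(X)-s['eef_pos'])/250; w=(R.inv()*T).as_rotvec()/np.pi
    M=R.as_matrix()
    print('t',s['time_s'],'pos',s['eef_pos'].round(1),'yaw',np.arctan2(M[1,0],M[0,0]).round(3),'q6',s['qpos'][5].round(2),'F',s['force'].round(1),'gap',s['finger_gap'].round(3))
    print('turn',w.round(4),'shift',d.round(4))
E
python3 -c "
from h import *
go([480,200,250],.2)"
```

```text
Traceback (most recent call last):
  File "h.py", line 19, in go
    print('t',s['time_s'],'pos',s['eef_pos'].round(1),'yaw',np.arctan2(M[1,0],M[0,0]).round(3),'q6',s['qpos'][5].round(2),'F',s['force'].round(1),'gap',s['finger_gap'].round(3))
                                                                                                                                                        ^^^^^^^^^^^^^^^^^^^^^
AttributeError: 'float' object has no attribute 'round'
```

```bash
sed -i "s/s\['finger_gap'\].round(3)/round(s['finger_gap'],3)/" h.py
python3 -c "
from h import *
go([480,210,260],.2)
c=capture('wrist');R=np.array(c['R']);C=-R.T@np.array(c['t']).ravel()
s=state();M=Ro.from_rotvec(s['tcp_rot'])
print('cam in tool',M.inv().apply(C-s['eef_pos']),'axis',M.inv().apply(R[2]),c['intrinsics'][0][0])"
```

```text
t 1.3 pos [ 262.8 -255.5  209.7] yaw -1.347 q6 0.56 F [ 0.1 -0.3 -0.7] gap 0.002
turn [-0.000e+00  2.000e-04 -4.926e-01] shift [-1.6234 -1.2594 -0.2008]
cam in tool [  77.70190498   -0.61363203 -163.21850802] axis [-0.30501491  0.0012065   0.95234681] 342.7019881443411
```

>>> jog_arm([
  [[0,0,0,-0.9,-0.7,-0.2,-1],[0,0,0,-0.9,-0.7,-0.2,-1],[0,0,0,-0.9,-0.7,-0.2,-1],[0,0,0,-0.9,-0.7,-0.2,-1],[0,0,0,-0.9,-0.7,-0.2,-1],[0,0,0,-0.9,-0.7,-0.2,-1],[0,0,0,-0.9,-0.7,-0.2,-1]],
])

```text
time_s: 2.05
eef_pos: [385.5, 5.8, 260.0]
tcp_rot: [-2.456, 1.958, 0.0]
force: [-0.0, -0.7, -0.4]
finger_gap: 0.001
gripper_force: 0.0
```

>>> jog_arm([
  [[0,0,-0.4926,-0.72,-0.64,0,-1],[0,0,-0.4926,-0.72,-0.64,0,-1],[0,0,-0.4926,-0.72,-0.64,0,-1],[0,0,-0.4926,-0.72,-0.64,0,-1],[0,0,-0.4926,-0.72,-0.64,0,-1],[0,0,-0.4926,-0.72,-0.64,0,-1],[0,0,-0.4926,-0.72,-0.64,0,-1],[0,0,-0.4926,-0.72,-0.64,0,-1],[0,0,-0.4926,-0.72,-0.64,0,-1],[0,0,-0.4926,-0.72,-0.64,0,-1],[0,0,-0.4926,-0.72,-0.64,0,-1],[0,0,-0.4926,-0.72,-0.64,0,-1],[0,0,-0.4926,-0.72,-0.64,0,-1]],
])

```text
time_s: 3.35
eef_pos: [500.2, 212.9, 259.8]
tcp_rot: [3.126, 0.308, -0.001]
force: [0.4, 0.1, 1.4]
finger_gap: 0.007
gripper_force: 0.0
```

```bash
python3 -c "
from h import *
a=snap('wrist','w1');cv2.imwrite('pics/w1b.png',cv2.resize(a['pixels'],(800,600),interpolation=cv2.INTER_CUBIC)[:,:,::-1])
go([544.6,307,90],.19)"
```

```text
t 3.4 pos [500.3 212.9 259.8] yaw 0.197 q6 1.08 F [-0.9  0.1 -0.6] gap 0.002
turn [0.0001 0.0001 0.0022] shift [ 0.2478 -0.3344  0.6792]
```

View pics/w1b.png

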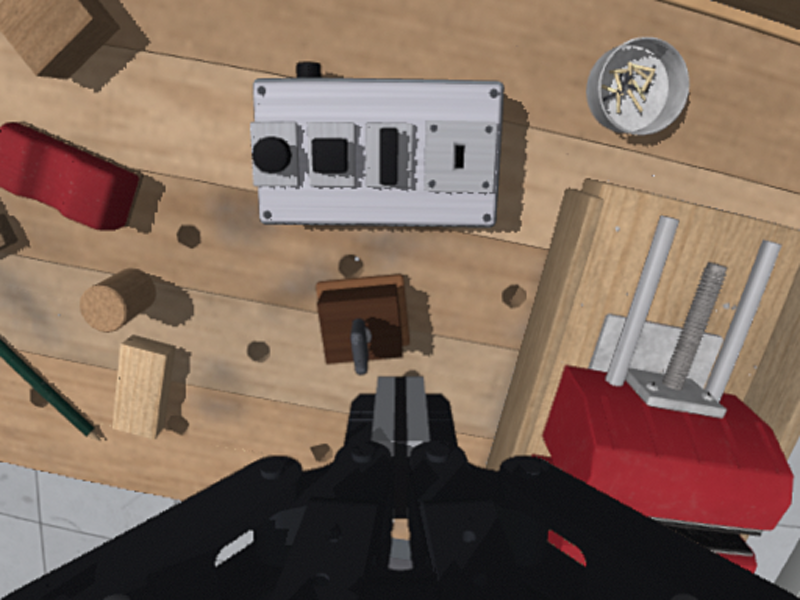

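The wrist view shows the buttons at (271,154), (329,155) and (389,156), the slot at (459,156), and the plate corners around it. The stand is at (363,325), with the bow running from about (357,322) to (362,372).

```bash
cat >> h.py <<'E'
from scipy.optimize import least_squares
def fit(a,pts,uv,x0):
    P=np.array(pts,float)
    def T(q):
        c,s=np.cos(q[2]),np.sin(q[2]);return np.c_[q[0]+c*P[:,0]-s*P[:,1],q[1]+s*P[:,0]+c*P[:,1],P[:,2]]
    r=least_squares(lambda q:(proj(a,T(q))-uv).ravel(),x0,loss='soft_l1')
    print(r.x.round(3),(proj(a,T(r.x))-uv).round(1).tolist());return r.x
E
python3 - <<'E'
from h import *
a=load('w1')
cv=lambda p:np.array([((x+.5)*.64-.5,(y+.5)*.64-.5) for x,y in p])
s=fit(a,[[0,68,75],[0,30,75],[0,-8,75]],cv([(271,154),(329,155),(389,156)]),[560,240,.2])
fit(a,[[50,85,55],[50,-85,55],[-50,-85,55],[-50,85,55]],cv([(255,80),(503,83),(497,224),(260,223)]),[560,240,.2])
L=ray(a,cv([(459,156)])[0],60);print('lock',L)
fit(a,[[25,30,45],[25,-30,45],[-25,-30,45],[-25,30,45]],cv([(319,292),(403,288),(402,356),(327,363)]),[424,229,.2])
for p in [(456,145),(461,168),(459,145),(459,168)]: print(ray(a,cv([p])[0],60).round(1))
S=[556.9,240.3,.19]
c,n=np.cos(s[2]),np.sin(s[2])
for y in(68,30,-8,-54,-52): print(y,s[0]-n*y,s[1]+c*y)
im=a['pixels']
A=cv2.resize(im[175:250,195:270],(450,450),interpolation=cv2.INTER_CUBIC); B=cv2.resize(im[70:130,260:330],(525,450),interpolation=cv2.INTER_CUBIC)[:,:350]
cv2.imwrite('pics/w1c.png',np.hstack([A,B])[:,:,::-1])
E
```

```text
[5.59071e+02 2.40002e+02 1.74000e-01] [[-0.7, 0.1], [0.3, -0.1], [0.3, 0.0]]
[5.57484e+02 2.39565e+02 1.82000e-01] [[-4.3, -1.2], [4.2, -1.2], [2.0, 5.6], [-2.3, 4.1]]
lock [568.8533065  187.31467322  60.        ]
[4.34339e+02 2.28851e+02 2.33000e-01] [[0.9, 1.2], [-1.0, 2.0], [1.1, -1.5], [-0.8, -4.4]]
[575.4 190.8  60. ]
[561.5 184.3  60. ]
[575.8 188.9  60. ]
[561.2 185.6  60. ]
68 547.2959308820634 306.9751054791458
30 553.8763588624438 269.54920578929153
-8 560.456786842824 232.12330609943737
-54 568.4225680822318 186.81826963277177
-52 568.076229767475 188.78805382697462
```

View pics/w1c.png

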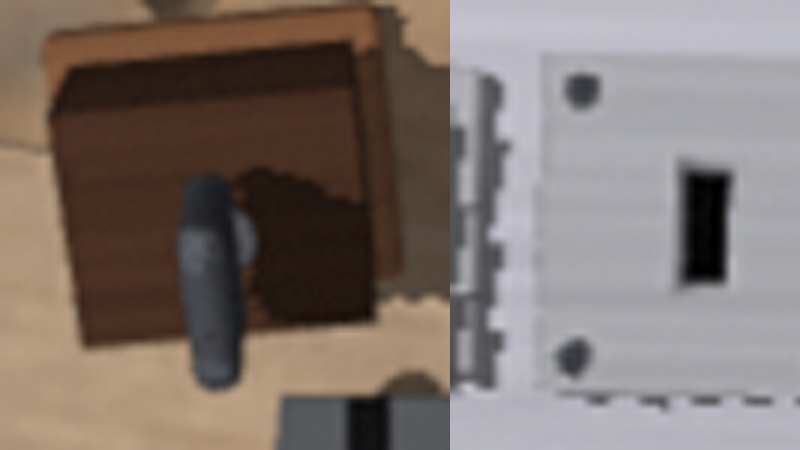

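>>> jog_arm([
  [[0,0,0.006,0.253,-0.333,0.4,-1],[0,0,0.006,0.253,-0.333,0.4,-1],[0,0,0.006,0.253,-0.333,0.6,-1],[0,0,0.006,0.253,-0.333,0.67,-1],[0,0,0.006,0.253,-0.333,0.69,-1],[0,0,0.006,0.253,-0.333,0.71,-1],[0,0,0.006,0.253,-0.333,0.73,-1],[0,0,0.006,0.253,-0.333,0.745,-1],[0,0,0.006,0.253,-0.333,0.757,-1],[0,0,0.006,0.253,-0.333,0.765,-1],[0,0,0.006,0.253,-0.333,0.77,-1],[0,0,0.006,0.253,-0.333,0.77,-1],[0,0,0.006,0.253,-0.333,0.77,-1]],
])

```text
time_s: 4.7
eef_pos: [545.8, 307.5, 67.7]
tcp_rot: [-3.129, -0.283, -0.0]
force: [-0.1, 0.4, 0.1]
finger_gap: 0.002
gripper_force: 0.0
```

```bash
python3 -c "
from h import *
go([552.6,269.7,88],.178)"
```

```text
t 4.7 pos [545.8 307.5  67.7] yaw 0.181 q6 0.99 F [-0.1  0.4  0.1] gap 0.002
turn [-0.     -0.0001  0.0009] shift [-0.0006  0.1534 -0.0813]
```

```bash
python3 -c "
from h import *
w=snap('wrist','w2')['pixels'];s=snap('side','s2')['pixels']
A=cv2.resize(w[100:340,130:370],(400,400));B=cv2.resize(s[150:230,205:285],(400,400),interpolation=cv2.INTER_CUBIC)
cv2.imwrite('pics/v2.png',np.hstack([A,B])[:,:,::-1])
print(state()['force'],state()['tau'])"
```

```text
[ 0.09535466 -0.52351854 -0.16295433] [-9.88844986e-03 -4.91036546e+01  2.20640320e+01  4.97649416e+00
 -1.82294214e-03 -1.41358983e-04]
```

View pics/v2.png

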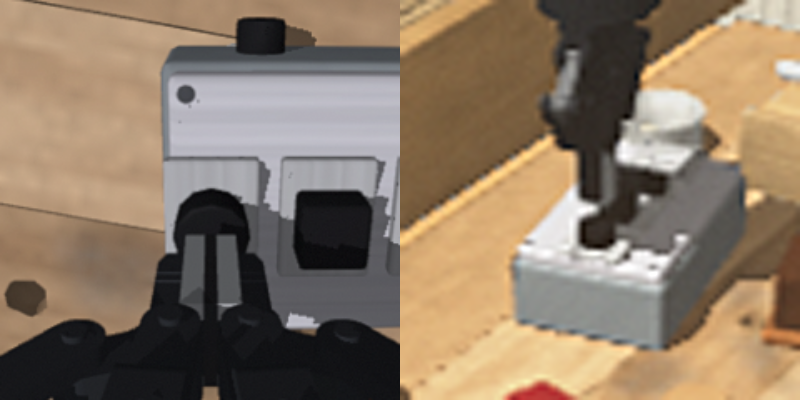

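```bash
python3 -c "
from h import *
a=load('w2')
for z in(69,75): print(ray(a,(256.6,236.2),z), ray(a,(130+333/1.667,100+231/1.667),z))
e=state()['eef_pos'];print(e)
x=np.array([.984,.178,0])
for P in (e,e+11*x,e-11*x,e+11*x+[0,0,10]): q=proj(a,P)[0];print(q,(q-[130,100])*1.667)
"
```

```text
[548.37781922 307.88316684  69.        ] [553.81840795 270.06267013  69.        ]
[551.13587807 308.39705122  75.        ] [556.37492083 271.97761035  75.        ]
[545.84631582 307.49691243  67.59647525]
[256.44905752 239.50342836] [210.79057888 232.55221508]
[256.50426845 220.08296838] [210.88261551 200.17830829]
[256.39572582 258.13181429] [210.70167495 263.60573442]
[256.52316323 227.92550617] [210.9141131  213.25181879]
```

>>> jog_arm([
  [[0,0,0,0.008,0,0.004,-1],[0,0,0,0.016,0,0.008,-1],[0,0,0,0.016,0,0.012,-1],[0,0,0,0.016,0,0.012,-1]],
])

```text
time_s: 5.2
eef_pos: [549.6, 308.1, 64.1]
tcp_rot: [3.129, 0.283, -0.001]
force: [-0.0, -0.2, 0.7]
finger_gap: 0.003
gripper_force: 0.0
```

>>> jog_arm([
  [[0,0,0,0,0,0.004,-1],[0,0,0,0,0,0.008,-1],[0,0,0,0,0,0.012,-1],[0,0,0,0,0,0.012,-1]],
])

```text
time_s: 5.6
eef_pos: [549.6, 308.1, 61.3]
tcp_rot: [3.129, 0.283, -0.0]
force: [0.0, -0.4, 0.1]
finger_gap: -0.001
gripper_force: 0.0
```

```bash
python3 -c "
from h import *
a=load('s2')
for z in(60,67.6,75,85,95): print(z,(proj(a,[[545.8,307.5,z]])[0]-[205,150])*5+[400,0])
"
```

```text
60 [593.48485047 244.55398197]
67.6 [593.49517053 233.61520338]
75 [593.50519199 222.90922643]
85 [593.51869079 208.35454313]
95 [593.53213761 193.69862338]
```

>>> jog_arm([
  [[0,0,0,0,0,0.006,-1],[0,0,0,0,0,0.012,-1],[0,0,0,0,0,0.018,-1],[0,0,0,0,0,0.018,-1]],
])

```text
time_s: 6.0
eef_pos: [549.5, 308.1, 56.6]
tcp_rot: [3.128, 0.283, -0.001]
force: [-1.0, 0.5, -0.5]
finger_gap: -0.001
gripper_force: 0.0
```

```bash
python3 -c "
from h import *
s=snap('side','s3')['pixels'];w=snap('wrist','w3')['pixels'];t=snap('top','t3')['pixels']
A=cv2.resize(s[150:230,205:285],(560,560),interpolation=cv2.INTER_CUBIC);B=cv2.resize(w[180:300,220:290],None,fx=240/70,fy=240/70,interpolation=cv2.INTER_CUBIC)
B=np.vstack([B,np.zeros((560-B.shape[0],240,3),np.uint8)])
cv2.imwrite('pics/v3.png',np.hstack([A,B])[:,:,::-1]);print(state()['force'],state()['eef_pos'])
"
```

```text
[-0.0689605  -1.00800534  1.13055575] [549.7283895  308.16588996  57.0007164 ]
```

View pics/v3.png

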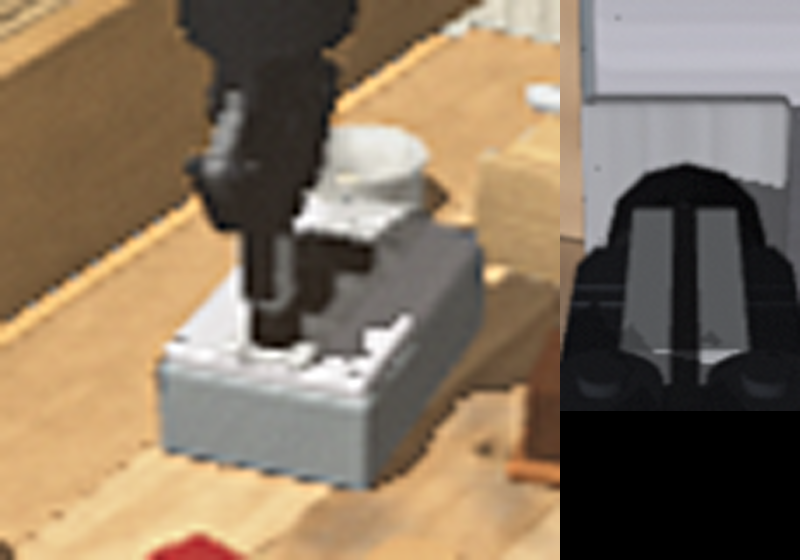

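Fingertips now seem to be just at the cap (about (275,305) in the side crop), so the tips sit roughly 20 mm behind the reported TCP. I'll keep descending and watch the force.

>>> jog_arm([
  [[0,0,0,0,0,0.004,-1],[0,0,0,0,0,0.008,-1],[0,0,0,0,0,0.012,-1],[0,0,0,0,0,0.012,-1]],
])

```text
time_s: 6.55
eef_pos: [549.7, 308.2, 53.9]
tcp_rot: [3.129, 0.284, 0.0]
force: [0.3, 0.6, 0.4]
finger_gap: 0.001
gripper_force: 0.0
```

>>> jog_arm([
  [[0,0,0,0,0,0.004,-1],[0,0,0,0,0,0.008,-1],[0,0,0,0,0,0.012,-1],[0,0,0,0,0,0.012,-1]],
])

```text
time_s: 6.95
eef_pos: [549.8, 308.2, 51.1]
tcp_rot: [-3.129, -0.284, -0.0]
force: [-1.2, -0.6, 3.1]
finger_gap: 0.001
gripper_force: 1.4
```

>>> jog_arm([
  [[0,0,0,0,0,0.004,-1],[0,0,0,0,0,0.008,-1],[0,0,0,0,0,0.012,-1],[0,0,0,0,0,0.015,-1],[0,0,0,0,0,0.017,-1],[0,0,0,0,0,0.017,-1]],
])

```text
time_s: 7.55
eef_pos: [549.8, 308.2, 47.8]
tcp_rot: [-3.129, -0.284, -0.001]
force: [-3.7, -1.4, 9.7]
finger_gap: 0.001
gripper_force: 4.4
```

>>> jog_arm([
  [[0,0,0,0,0,-0.04,-1],[0,0,0,0,0,-0.08,-1],[0,0,0,0,0,-0.08,-1],[0,0,0,0,0.153,-0.08,-1],[0,0,0,0,0.153,-0.08,-1],[0,0,0,0,0.153,-0.05,-1],[0,0,0,0,0.153,-0.03,-1],[0,0,0,0,0.153,-0.02,-1],[0,0,0,0,0.153,-0.012,-1],[0,0,0,0,0.153,-0.006,-1],[0,0,0,0,0.153,0,-1],[0,0,0,0,0.153,0,-1],[0,0,0,0,0.153,0,-1]],
])

```text
time_s: 8.85
eef_pos: [556.3, 270.7, 47.8]
tcp_rot: [-3.129, -0.284, -0.0]
force: [-4.7, -2.5, 9.0]
finger_gap: 0.0
gripper_force: 4.2
```

Same signature: bottomed out. Now the bar.

>>> jog_arm([
  [[0,0,0,0,0,-0.04,-1],[0,0,0,0,0,-0.08,-1],[0,0,0,0,0,-0.08,-1],[0,0,0,0,0.153,-0.08,-1],[0,0,0,0,0.153,-0.08,-1],[0,0,0,0,0.153,-0.05,-1],[0,0,0,0,0.153,-0.03,-1],[0,0,0,0,0.153,-0.02,-1],[0,0,0,0,0.153,-0.012,-1],[0,0,0,0,0.153,-0.006,-1],[0,0,0,0,0.153,0,-1],[0,0,0,0,0.153,0,-1],[0,0,0,0,0.153,0,-1]],
])

```text
time_s: 10.15
eef_pos: [563.2, 233.2, 47.8]
tcp_rot: [-3.129, -0.284, -0.001]
force: [-5.0, -0.1, 8.5]
finger_gap: 0.0
gripper_force: 4.2
```

```bash
python3 - <<'E'
from h import *
a=load('w3')
uv=(220+(696-570)/3.43, 180+208/3.43)   # tip front edge, mid
uv=(220+(685-560)/3.43,180+208/3.43)
p=ray(a,uv,78);e=np.array([549.7,308.2,57]);d=p-e
print('tip fwd edge rel TCP along tool x',d[:2]@[.984,.178],'y',d[:2]@[.178,-.984])
go([557,240,140],.178)
E
```

```text
tip fwd edge rel TCP along tool x 9.529046071101158 y 0.027599945800200976
t 10.15 pos [563.2 233.2  47.8] yaw 0.181 q6 1.1 F [-5.  -0.1  8.5] gap 0.0
turn [-0.0001 -0.0001  0.001 ] shift [-0.0194 -0.0315 -0.3689]
```

>>> jog_arm([
  [[0,0,0,0,0,-0.15,-1],[0,0,0,0,0,-0.3,-1],[0,0,0,-0.2,-0.02,-0.5,-1],[0,0,0,-0.4,-0.04,-0.6,0],[0,0,0,-0.6,-0.06,-0.729,0],[0,0,0,-0.8,-0.08,-0.729,0],[0,0,0,-0.85,-0.085,-0.729,0],[0,0,0,-0.85,-0.085,-0.729,0],[0,0,0,-0.85,-0.085,-0.729,0]],
])

```text
time_s: 11.05
eef_pos: [350.0, 216.2, 229.6]
tcp_rot: [-3.126, -0.286, -0.002]
force: [0.6, 0.3, -0.1]
finger_gap: 0.505
gripper_force: 0.0
```

```bash
python3 - <<'E'
from h import *
a=snap('wrist','w4')
go([430,230,150],.27)
q=proj(a,[427,230,80])[0];print(q)
u,v=int(q[0]),int(q[1]);u0=max(0,u-64);v0=max(0,v-60)
print(u0,v0)
cv2.imwrite('pics/w4c.png',cv2.resize(a['pixels'][v0:v0+120,u0:u0+120],(600,600),interpolation=cv2.INTER_CUBIC)[:,:,::-1])
E
```

```text
t 11.1 pos [350.6 216.  229. ] yaw 0.182 q6 0.82 F [ 0.7  0.8 -0.3] gap 0.498
turn [-0.0002 -0.0002 -0.0281] shift [0.3224 0.0026 0.3161]
[257.11531716  84.02546179]
193 24
```

View pics/w4c.png

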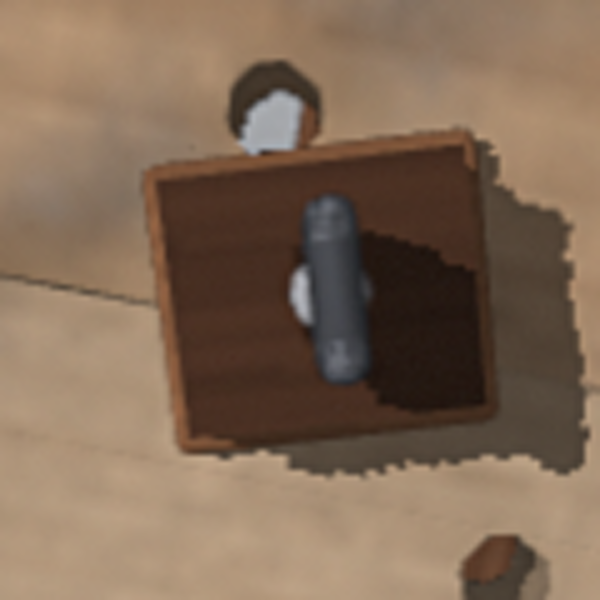

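The crop shows the bow's top edge running from (329,197) to (345,382), with its centre at (337,289) and the collar just below it. The stand top corners are at (162,183), (470,148), (486,408) and (190,437).

```bash
python3 - <<'E'
from h import *
a=load('w4'); cv=lambda p:np.array([(193+(x+.5)/5-.5,24+(y+.5)/5-.5) for x,y in p])
A,B,Cc=[ray(a,q,92)[:2] for q in cv([(329,197),(345,382),(337,289)])]
print(A,B,np.linalg.norm(A-B),Cc,'yaw',np.arctan2(*(A-B)[::-1]))
print('collar',ray(a,cv([(331,293)])[0],58))
fit(a,[[25,30,45],[25,-30,45],[-25,-30,45],[-25,30,45]],cv([(162,183),(470,148),(486,408),(190,437)]),[424,229,.2])
w=load('w1')
L=ray(w,(293.9-.0,100),60);print('lock',L)
go([Cc[0],Cc[1],100],np.arctan2(*(A-B)[::-1]))
E
```

```text
[443.94898482 232.07248219] [414.68008905 223.82206178] 30.40950010126773 [429.5524285  228.01040686] yaw 0.27475446809505794
collar [428.93672241 228.73264523  58.        ]
[4.28386e+02 2.29356e+02 2.80000e-01] [[-0.5, -0.9], [0.1, -0.2], [0.7, 0.5], [-0.2, 0.6]]
lock [568.58477521 186.91398167  60.        ]
t 11.1 pos [350.6 216.  229. ] yaw 0.182 q6 0.82 F [ 0.7  0.8 -0.3] gap 0.498
turn [-0.0002 -0.0002 -0.0297] shift [0.3191 0.0103 0.5161]
```

>>> jog_arm([
  [[0,0,-0.03,0.15,0.004,0.1,0],[0,0,-0.03,0.318,0.008,0.25,0],[0,0,-0.03,0.318,0.008,0.4,0],[0,0,-0.03,0.318,0.008,0.5,0],[0,0,-0.03,0.318,0.008,0.58,0],[0,0,-0.03,0.318,0.008,0.63,0],[0,0,-0.03,0.318,0.008,0.67,0],[0,0,-0.03,0.318,0.008,0.7,0],[0,0,-0.03,0.318,0.008,0.73,0],[0,0,-0.03,0.318,0.008,0.752,0],[0,0,-0.03,0.318,0.008,0.752,0],[0,0,-0.03,0.318,0.008,0.752,0]],
])

```text
time_s: 12.3
eef_pos: [429.4, 228.1, 41.3]
tcp_rot: [-3.112, -0.431, -0.001]
force: [-0.1, -0.4, -0.2]
finger_gap: 0.499
gripper_force: 0.0
```

```bash
python3 - <<'E'
from h import *
a=snap('wrist','w5');s=snap('side','s5')
go([429.2,228.4,41],.277)
q=proj(a,[429,228.4,85])[0];p=proj(s,[429,228.4,75])[0];print(q,p)
u,v=map(int,q);x,y=map(int,p);v=min(v,384-70)
A=cv2.resize(a['pixels'][v-70:v+70,u-70:u+70],(400,400),interpolation=cv2.INTER_CUBIC);B=cv2.resize(s['pixels'][y-30:y+30,x-30:x+30],(400,400),interpolation=cv2.INTER_CUBIC)
cv2.imwrite('pics/v5.png',np.hstack([A,B])[:,:,::-1])
E
```

```text
t 12.4 pos [429.4 228.2  41.5] yaw 0.275 q6 1.03 F [-0.5  0.2  0.2] gap 0.502
turn [-0.0001 -0.0003 -0.0006] shift [-0.0007 -0.0008  0.002 ]
[255.56781684 287.04906558] [289.66956289 193.74185316]
```

View pics/v5.png

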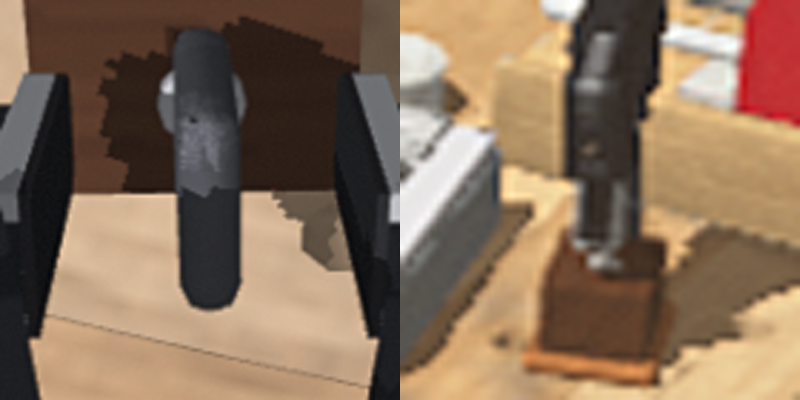

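The key is centred between the pads: bow at x≈207, pads at 60 and 350. Closing now.

>>> jog_arm([
  [[0,0,0,0,0,0,-1],[0,0,0,0,0,0,-1],[0,0,0,0,0,0,-1],[0,0,0,0,0,0,-1],[0,0,0,0,0,0,-1],[0,0,0,0,0,0,-1],[0,0,0,0,0,0,-1],[0,0,0,0,0,0,-1]],
], squeeze=70)

```text
time_s: 13.2
eef_pos: [429.3, 228.5, 41.3]
tcp_rot: [-3.111, -0.43, -0.001]
force: [-2.8, 4.1, 4.9]
finger_gap: 0.09
gripper_force: 69.7
```

```bash
python3 - <<'E'
from h import *
snap('wrist','w6');snap('side','s6')
go([429.2,228.4,160],.18); print(state()['gripper_force'],state()['wrist_torque'])
E
```

```text
t 13.3 pos [429.4 228.5  41.3] yaw 0.275 q6 1.03 F [-3.4  4.3  5.8] gap 0.093
turn [-0.0002 -0.0003  0.0303] shift [-2.000e-04 -3.000e-04 -4.748e-01]
69.74736213684082 [1.58098015 1.16040559 0.01346969]
```

>>> jog_arm([
  [[0,0,0,0,0,-0.02,-1],[0,0,0,0,0,-0.05,-1],[0,0,0,0,0,-0.1,-1],[0,0,0,0,0,-0.16,-1],[0,0,0,0,0,-0.23,-1],[0,0,0,0,0,-0.3,-1],[0,0,0,0,0,-0.36,-1],[0,0,0,0,0,-0.36,-1],[0,0,0,0,0,-0.36,-1]],
])

```text
time_s: 14.2
eef_pos: [428.6, 227.1, 130.0]
tcp_rot: [3.111, 0.43, -0.003]
force: [-0.3, 1.0, -0.9]
finger_gap: 0.097
gripper_force: 69.1
```

```bash
python3 - <<'E'
from h import *
c=snap('wrist','w7')
go([568.6,187,115],.178); s=state();print(s['gripper_force'],s['wrist_torque'])
# compare key appearance before lift (w6) and now in the tool-fixed camera
a=load('w6')['pixels'].astype(float).mean(2);b=c['pixels'].astype(float).mean(2)
d=np.abs(a-b); u,v=255,287
print(np.unravel_index(0,(1,1)))
t=a[250:330,235:278].astype(np.float32)
r=cv2.matchTemplate(b[235:345,215:298].astype(np.float32),t,cv2.TM_CCOEFF_NORMED);print(cv2.minMaxLoc(r),'expect (20,15)')
E
```

```text
t 14.25 pos [428.4 227.  129.7] yaw 0.274 q6 1.03 F [ 0.3  0.3 -0.2] gap 0.095
turn [0.0005 0.0008 0.0307] shift [0.4965 0.3059 0.0578]
69.11733627319336 [0.00550994 0.05488783 0.032441  ]
(np.int64(0), np.int64(0))
(-0.10012742877006531, 0.9815034866333008, (32, 0), (20, 15)) expect (20,15)
```

>>> jog_arm([
  [[0,0,0.0305,0.1,0.06,0,-1],[0,0,0.0305,0.25,0.15,0,-1],[0,0,0.0305,0.4,0.25,0,-1],[0,0,0.0305,0.497,0.306,0,-1],[0,0,0.0305,0.497,0.306,0.03,-1],[0,0,0.0305,0.497,0.306,0.06,-1],[0,0,0.0305,0.497,0.306,0.06,-1],[0,0,0.0305,0.497,0.306,0.06,-1]],
])

```text
time_s: 15.05
eef_pos: [568.5, 188.2, 115.7]
tcp_rot: [3.128, 0.283, -0.002]
force: [-0.8, -0.1, -0.2]
finger_gap: 0.094
gripper_force: 69.1
```

```bash
python3 - <<'E'
from h import *
c=snap('wrist','w8'); snap('side','s8');snap('top','t8')
go([568.6,187,92],.178)
# slot seen in this view: dark pixels near the predicted place
q=proj(c,[[568.6,187,60],[568.6+7.6,187+1.4,60],[568.6-7.6,187-1.4,60],[568.6,187,88],[568.6,187,131]]);print(q.round(1))
g=c['pixels'].mean(2)
u,v=map(int,q[0].round())
print(g[v-22:v+26:2,u-20:u+22:2].astype(int))
E
```

```text
t 15.2 pos [569.2 188.5 116.7] yaw 0.18 q6 1.17 F [ 0.1  0.2 -1.7] gap 0.096
turn [-0.0001 -0.0003  0.0007] shift [-0.0037  0.0055  0.0987]
[[258.1 203.8]
 [258.1 193. ]
 [258.1 214.5]
 [258.4 219.6]
 [259.  253.6]]
[[165 165 165 165 165 165 165 165 165 165 165 166 165 165 165 165 165 164
  164 165 165]
 [165 165 165 165 165 166 165 165 165 165 165 165 165 165 165 165 165 165
  165 164 164]
 [167 167 166 165 166 166 165 166 166 166 166 165 166 166 165 165 166 165
  165 166 166]
 [171 172 172 172 171 171 171 172 171 172 171 172 171 171 171 172 171 170
  172 171 171]
 [170 170 171 171 170 171 171 164 163 166 168 168 168 169 170 169 169 169
  169 169 168]
 [168 169 169 168 168 168 169 129  93  80  88  95  86 157 166 168 167 168
  168 167 166]
 [166 165 165 165 166 166 168 130  79   0   0   0  17 152 164 165 164 165
  165 165 164]
 [169 169 168 169 168 169 170 131  79   0   6   2  18 154 167 168 167 169
  167 168 168]
 [167 168 168 168 168 167 169 131  62   0   3   3  23 157 167 167 166 168
  167 168 167]
 [164 165 164 164 164 165 166 129  55   1   5   3  25 159 164 164 164 163
  163 163
[... 552 characters left out ...]
6 168 167 167 166 131  95 122 136 161 176 177 168 167 167 167
  166 169  84]
 [161 161 162 161 161 162 153  89  91  90  89 140 161 163 162 162 161 162
  162 164  80]
 [162 161 163 162 163 163 155  90  92  91  90 145 164 162 163 162 162 163
  163 164 102]
 [169 170 170 169 169 169 161  91  92  93  90 148 170 169 169 168 169 169
  169 170 172]
 [167 168 168 168 168 169 156  91  92  92  90 145 170 168 168 168 167 169
  168 168 169]
 [166 167 166 166 166 168 150  91  94  95  91 143 168 167 166 165 166 166
  166 166 167]
 [173 171 171 171 171 175 148  82  66  65  70 133 176 173 173 172 172 172
  170 172 170]
 [167 165 166 166 168 131  55  47  40  35  30  32  72 161 166 166 166 165
  166 167 167]]
```

```bash
python3 - <<'E'
from h import *
c=load('w8');g=c['pixels'].mean(2).astype(int)
for v in range(204,290,3): print(v,' '.join(f'{x:3d}' for x in g[v,230:290:2]))
e=np.array([569.0,188.4,0]);x=np.array([.984,.178,0]);z0=116.2-26.3
for n,k,dx in [('tip',0,3),('tap',9,7),('bladetop',31,7),('neck',35,2.5),('collar b',39,7.5),('collar t',43,7.5),('bow b',43,16),('bow t',77,16)]:
    print(n,proj(c,e+x*dx+[0,0,z0+k])[0].round(1))
E
```

```text
204 167 167 166 167 167 168 168 168 168 168 169 135  73   0   4   3  24 160 168 167 167 168 168 167 167 167 167 167 167 167
207 165 166 165 165 165 164 165 164 164 164 166 136  71   1   3   2  23 161 166 164 164 164 164 165 165 167 166 167 154 143
210 166 167 166 166 166 166 166 166 166 167 168 140  74   0   3   3  24 164 168 166 166 166 166 168 127  77  79  87  81  83
213 168 168 168 169 168 169 168 169 168 169 170 144  91 103 116 126 132 174 169 168 169 168 169 171 116  83  85  84  84  85
216 161 161 161 161 161 161 162 161 161 162 153  89  91  90  89 140 161 163 162 162 161 162 162 164  80  81  81  80  82  82
219 163 164 165 165 165 165 165 165 165 166 158  91  93  92  91 148 166 166 165 165 165 165 165 167 146  81  83  83  83  83
222 168 169 169 168 167 168 168 168 168 169 156  91  92  92  90 145 170 168 168 168 167 169 168 168 169 126 104  84  85  84
225 163 104 113 165 168 168 168 168 169 170 153  92  88  88  90 147 171 168 169 169 168 168 168 168 169 171 134  48  58  84
228  88  69  65 112 167 165 166 166 168 131  55  47  40  35  30  32  72 161 166 166 166 165 166 167 167 170 
[... 1959 characters left out ...]
  21  86  89  78  90  89  88  91  18  17
279  68  68  68  89  89  77  18  18  26  34  35  34  36  36  35  33  34  33  28  15  19  82  88  73  68  89  89  91  30  17
282  74  82  81  79  84 133  38  37  26  34  34  35  37  34  35  35  34  31  25  38  35 143 161 161 165 167 122  40  23  22
285  24  22  25  72  81  66  18  17  25  34  33  36  35  36  37  34  35  34  21  39  15  78  93 122  38  17  21  25  23  24
288  17  22  23  21  67  71  19  20  26  34  33  36  35  35  36  35  34  33  23  38  18  75  57  20  23  22  22  23  19  19
tip [256.2 215.1]
tap [256.3 214.4]
bladetop [256.3 230.5]
neck [256.3 242.1]
collar b [256.3 236.4]
collar t [256.3 240. ]
bow b [256.4 223.3]
bow t [256.5 259.5]
```

>>> jog_arm([
  [[0,0,0,0,0.0055,0.03,-1],[0,0,0,0,0.0055,0.06,-1],[0,0,0,0,0.0055,0.09,-1],[0,0,0,0,0.0055,0.11,-1],[0,0,0,0,0.0055,0.125,-1],[0,0,0,0,0.0055,0.14,-1],[0,0,0,0,0.0055,0.15,-1],[0,0,0,0,0.0055,0.16,-1],[0,0,0,0,0.0055,0.16,-1]],
])

```text
time_s: 16.1
eef_pos: [569.5, 186.6, 75.7]
tcp_rot: [3.129, 0.281, -0.001]
force: [-0.4, 0.1, -1.0]
finger_gap: 0.091
gripper_force: 69.2
```

```bash
python3 - <<'E'
from h import *
go([568.9,186.9,47],.178);s=state();print(s['gripper_force'],s['wrist_torque'])
E
```

```text
t 16.1 pos [569.5 186.6  75.7] yaw 0.179 q6 1.17 F [-0.4  0.1 -1. ] gap 0.091
turn [0.     0.0002 0.0003] shift [-0.0022 -0.0015  0.1147]
69.17532205581665 [-0.04886364  0.20748053 -0.00697889]
```

>>> jog_arm([
  [[0,0,0,0,0,0.01,-1],[0,0,0,0,0,0.02,-1],[0,0,0,0,0,0.03,-1],[0,0,0,0,0,0.04,-1],[0,0,0,0,0,0.05,-1],[0,0,0,0,0,0.06,-1],[0,0,0,0,0,0.06,-1]],
])

```text
time_s: 16.8
eef_pos: [569.6, 186.5, 61.4]
tcp_rot: [3.129, 0.281, 0.0]
force: [-2.4, -0.7, 2.8]
finger_gap: 0.096
gripper_force: 69.9
```

>>> jog_arm([
  [[0,0,0,0,0,0.01,-1],[0,0,0,0,0,0.02,-1],[0,0,0,0,0,0.03,-1],[0,0,0,0,0,0.036,-1],[0,0,0,0,0,0.042,-1],[0,0,0,0,0,0.048,-1],[0,0,0,0,0,0.048,-1]],
])

```text
time_s: 17.5
eef_pos: [569.7, 186.5, 50.2]
tcp_rot: [3.129, 0.282, 0.001]
force: [-5.2, -1.8, 7.3]
finger_gap: 0.096
gripper_force: 70.4
```

```bash
python3 - <<'E'
from h import *
go([568.9,186.9,47],.178);s=state();print(s['gripper_force'],s['wrist_torque'])
snap('wrist','w9');snap('side','s9')
E
```

```text
t 17.5 pos [569.7 186.5  50.2] yaw 0.18 q6 1.17 F [-5.2 -1.8  7.3] gap 0.096
turn [ 0.0001 -0.0002  0.0005] shift [-0.0028 -0.002   0.0127]
70.36275029182434 [-0.38544504  1.71995401  0.00977365]
```

>>> jog_arm([
  [[0,0,0,0,0,0.004,-1],[0,0,0,0,0,0.008,-1],[0,0,0,0,0,0.012,-1],[0,0,0,0,0,0.016,-1],[0,0,0,0,0,0.018,-1],[0,0,0,0,0,0.018,-1]],
])

```text
time_s: 18.2
eef_pos: [569.8, 186.6, 47.3]
tcp_rot: [3.129, 0.282, 0.002]
force: [-9.8, -1.7, 18.0]
finger_gap: 0.092
gripper_force: 72.0
```

>>> jog_arm([
  [[0,0,0,0,0,0.004,-1],[0,0,0,0,0,0.008,-1],[0,0,0,0,0,0.012,-1],[0,0,0,0,0,0.012,-1]],
])

```text
time_s: 18.6
eef_pos: [569.9, 186.6, 47.2]
tcp_rot: [3.128, 0.284, 0.005]
force: [-17.3, -2.3, 34.6]
finger_gap: 0.092
gripper_force: 74.7
```

```bash
python3 - <<'E'
from h import *
go([568.9,186.9,47],.178);s=state();print(s['gripper_force'],s['wrist_torque'])
w=snap('wrist','w10');snap('side','s10')
# slip of key in the hand: compare bow in tool-fixed camera with w8
a=load('w8')['pixels'].mean(2).astype(np.float32);b=w['pixels'].mean(2).astype(np.float32)
r=cv2.matchTemplate(b[245:290,235:278],a[255:280,245:268],cv2.TM_CCOEFF_NORMED);print(cv2.minMaxLoc(r),'expect (10,10)')
g=w['pixels'].mean(2).astype(int)
for v in range(215,262,3): print(v,' '.join(f'{x:3d}' for x in g[v,230:284:2]))
x=np.array([.984,.178,0]);e=np.array([569.3,186.9,0])
for n,k,dx in [('neck',37,2.5),('collar b',39,7.5),('collar t',43,7.5),('bow b',43,16),('bow t',77,16)]: print(n,proj(w,e+x*dx+[0,0,21+k])[0].round(1))
E
```

```text
t 18.6 pos [569.9 186.6  47.2] yaw 0.181 q6 1.17 F [-17.3  -2.3  34.6] gap 0.092
turn [ 0.0002 -0.001   0.0009] shift [-0.0039 -0.0019  0.0008]
74.6960699558258 [-0.79816672  6.41845504  0.02234887]
(-0.5493457317352295, 0.9299967288970947, (20, 0), (10, 8)) expect (10,10)
215 175 175 175 175 175 175 175 174 175 175 175 175 175 175 175 175 175 175 175 175 175 175 174 175 173 175 174
218 171 172 171 172 172 173 173 174 173 173 173 172 173 173 173 173 172 173 173 173 173 173 173 174 174 174 174
221 169 168 169 168 169 168 169 169 169 169 168 168 168 168 168 169 168 168 168 169 168 168 168 168 168 168 168
224 170 171 169 170 170 170 170 171 170 170 170 171 172 172 172 172 170 170 170 171 172 173 172 172 170 170 170
227 171 171 170 170 170 170 170 171 171 174 150 104  70  65  47  72 124 149 163 174  86  81  78 145 171 169 170
230 175 173 173 173 173 174 173 173 177  70  57  49  45  36  34  32  30  71  86  85  87  87  85 130 149 177 176
233 177 177 176 177 176 176 177 179 127  51  54  47  42  37  32  33  32  31  88  89  89  89  90  88  88  86  85
236 174 175 174 174 174 174 175 178  69  4
[... 370 characters left out ...]
 25  26  73  70  70  71  69  80  86
248 170  96  92  92  92  92  95  21  50  50  47  43  39  35  34  34  32  30  25  16  72  71  71  71  90  93  83
251 124  92  92  92  92  93  86  25  51  51  48  46  45  42  38  35  35  31  28  16  67  71  71  70  70  70  65
254  57  94  92  92  92  93  78  23  51  52  51  50  46  41  40  38  35  33  29  14  64  70  71  69  69  80  44
257  73  93  93  92  92  93  72  24  56  59  61  61  60  57  55  48  47  39  31  15  60  71  71  71  90  95  63
260  82  93  92  93  93  95  69  34  61  86  95  96  84  78  71  70  66  49  33  16  60  72  89  93  93  93  80
neck [255.6 245.5]
collar b [255.6 238. ]
collar t [255.6 241.7]
bow b [255.7 225. ]
bow t [255.6 261.1]
```

>>> jog_arm([
  [[0,0,0,0,0,-0.008,-1],[0,0,0,0,0,-0.008,-1],[0,0,0,0,0,-0.008,-1]],
])

```text
time_s: 19.0
eef_pos: [569.9, 186.6, 47.3]
tcp_rot: [3.129, 0.283, 0.003]
force: [-11.8, -2.8, 23.4]
finger_gap: 0.09
gripper_force: 72.6
```

>>> jog_arm([
  [[0,0,0.03,0,0,0,-1],[0,0,0.06,0,0,0,-1],[0,0,0.1,0,0,0,-1],[0,0,0.14,0,0,0,-1],[0,0,0.18,0,0,0,-1],[0,0,0.18,0,0,0,-1]],
], squeeze=90)

```text
time_s: 19.6
eef_pos: [570.0, 186.3, 47.3]
tcp_rot: [3.082, -0.606, 0.004]
force: [-11.4, -1.5, 23.9]
finger_gap: 0.087
gripper_force: 88.6
```

```bash
python3 - <<'E'
from h import *
go([569.3,186.9,47],.178-1.73);s=state();print(s['gripper_force'],s['wrist_torque'])
E
```

```text
t 19.6 pos [570.  186.3  47.3] yaw -0.389 q6 0.6 F [-11.4  -1.5  23.9] gap 0.087
turn [-0.0005 -0.0006  0.3703] shift [-0.0034 -0.0012  0.0011]
88.62232446670532 [-0.91639681  4.44314623  0.03846166]
```

>>> jog_arm([
  [[0,0,0.04,0,0,0,-1],[0,0,0.08,0,0,0,-1],[0,0,0.12,0,0,0,-1],[0,0,0.16,0,0,0,-1],[0,0,0.2,0,0,0,-1],[0,0,0.24,0,0,0,-1],[0,0,0.28,0,0,0,-1],[0,0,0.31,0,0,0,-1],[0,0,0.34,0,0,0,-1],[0,0,0.36,0,0,0,-1],[0,0,0.36,0,0,0,-1]],
])

```text
time_s: 20.7
eef_pos: [569.2, 185.8, 47.3]
tcp_rot: [2.279, -2.161, 0.003]
force: [-12.9, -3.1, 24.5]
finger_gap: 0.092
gripper_force: 89.0
```

```bash
python3 - <<'E'
from h import *
go([569.3,186.9,47],.178-1.73);s=state();print(s['gripper_force'],s['wrist_torque'])
E
```

```text
t 20.7 pos [569.2 185.8  47.3] yaw -1.518 q6 -0.53 F [-12.9  -3.1  24.5] gap 0.092
turn [-0.0002 -0.0005  0.0109] shift [-0.0045 -0.0005  0.0013]
88.95147800445557 [-1.24920439  5.33335437  0.17258574]
```

>>> jog_arm([
  [[0,0,0.01,0,0,0,-1],[0,0,0.02,0,0,0,-1],[0,0,0.025,0,0,0,-1],[0,0,0.025,0,0,0,-1]],
])

```text
time_s: 21.1
eef_pos: [569.0, 185.8, 47.3]
tcp_rot: [2.195, -2.247, 0.002]
force: [-14.2, -2.7, 26.2]
finger_gap: 0.088
gripper_force: 89.2
```

```bash
python3 - <<'E'
from h import *
go([569.3,186.9,47],.178-1.73);s=state();print(s['gripper_force'],s['wrist_torque'])
w=snap('wrist','w11')
# bow direction in the hand vs before the turn
a=load('w10')['pixels'].mean(2).astype(np.float32);b=w['pixels'].mean(2).astype(np.float32)
for (v0,v1) in((230,245),(255,280)):
    r=cv2.matchTemplate(b[v0-10:v1+10,235:278],a[v0:v1,245:268],cv2.TM_CCOEFF_NORMED);print(cv2.minMaxLoc(r),'expect (10,10)')
for v in range(227,250,4): print(v,' '.join(f'{int(x):3d}' for x in b[v,236:280:2]))
E
```

```text
t 21.1 pos [569.  185.8  47.3] yaw -1.594 q6 -0.6 F [-14.2  -2.7  26.2] gap 0.088
turn [-0.0002 -0.0005 -0.0134] shift [-0.0044 -0.0009  0.0012]
89.15910243988037 [-1.19946521  5.63507366  0.5132159 ]
(-0.3286297023296356, 0.8665724992752075, (20, 7), (10, 10)) expect (10,10)
(-0.5023773312568665, 0.292741060256958, (19, 0), (12, 20)) expect (10,10)
227  92  92  94  94  93  91  88  68  47  31  31  32  40  66  91  94  93  92  91  91  93  95
231  93  92  93  95  94  91  37  33  34  33  34  34  34  36  34  92  94  93  90  91  91  95
235  93  92  93  94  95  70  31  33  34  33  34  34  33  33  31  77  94  93  91  90  91  93
239  95  94  92  95  97  60  33  34  34  34  32  33  32  33  32  66  93  91  86  88  91  92
243  77  75  75  77  40  28  33  33  33  33  34  34  33  33  32  27  45  77  76  75  75  75
247  76  75  76  78  27  30  34  33  33  34  33  34  33  34  34  30  34  77  77  76  76  75
```

The torque rose sharply to 0.51 N·m, well above the spring, so the cylinder is at its stop. The bow hasn't slipped in the pads and the key is home at 47.3. Handing in.

```bash
python3 -c "
from bench import *
print(hand_in())"
```

```text
the job is handed in; nothing more can be done
None
```

I pressed the round, square and bar buttons in that order, then seated the key and turned it clockwise to its stop. I handed the job in with the key still gripped and held turned; the hand-in returned no verdict.

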